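Make up two calligraphy kits

ROBOT

A 6-joint arm with a two-finger parallel gripper is mounted at the origin on the work surface. World frame = base frame: x ahead of the robot, y to its left, z up, the work surface at z = 0. Lengths are in mm, angles in rad, forces in N, time in s.
With the tool pointing down it reaches from about 350 to 775 mm from the base axis. Payload 7.3 kg.
Tool frame: the origin (TCP) lies at the very end of the fingers, on their centre line; the grasp point (between the pads) lies 19 mm behind it; x points along the fingers, y is the direction in which the jaws open and shut, and the axes are right-handed (so a half turn about x gives the same grasp; the last joint's range is limited). The gripper opens to 92 mm and grips with 3 to 60 N. Pads are 19 mm wide; open, the fingers measure 130 mm over their backs; the gripper's body (75 mm by 190 mm) begins 47 mm behind the grasp point.
Start: joints at [1.189, 0.342, 1.524, -0, 1.275, -0.146], TCP at [122.636, 510.499, 189.641] pointing down, gripper open.
Joint ranges: [-2.53, 2.53], [-0.77, 2.02], [0.04, 2.7], [-1, 4.14], [0.28, 2.66], [-3.11, 3.11]. Speed limits (rad/s): [2.57, 2.57, 3.14, 3.14, 3.14, 3.14].

INTERFACE

Orientations are given as [roll, pitch, yaw] about the fixed x, y, z axes, in that order (R = Rz(yaw) Ry(pitch) Rx(roll)).
In Python, from plant import bot gives the robot as it stands.
- The arm moves only by the tool step_arm, never from a script. Its argument "targets" is a list that holds one entry, the list of rows, each a list of 4 numbers: the shift along the tool's x, y, z in m, then the turn about the tool's x in degrees. A call has exactly 5 rows; each row is the pose to reach, as a shift and turn from the pose measured when the call began, along the tool's axes at that moment; what a row does not reach only later rows make up. A row lasts 1/12 s, in which the tool goes at most 41.7 mm and 7.16 degrees, less where a joint would pass 70% of its speed; a pose out of reach is approached as far as the arm can. A call with a gripper value outside its range is refused whole. "jaw" is the closure, from 0 (fully open) to 1 (shut), set as the call begins (left out, the last holds). The fingers move at their own pace and stop on an object; the grip force is fixed at half the most. Time passes only in rows, so rows that repeat a pose let the fingers close, or fill a call up. It gives the time, the measured TCP pose, the force and the opening at its end, in the units of the state.
- bot.get_obs(): the state, without advancing time (a new reading comes with each control period).
- bot.capture(name): name is "scene" or "top" or "wrist"; returns a dict with "color" (420x560x3 uint8, red, green, blue), "depth" (420x560 float32, mm along the optical axis (not along the pixel's ray), 0 where there is no reading), "fov_y" (degrees; the focal length in pixels is half the picture's height over the tangent of half this angle, whatever the lens; pixels are square), "cx", "cy" (the principal point, pixels), "dist_coeffs" ([k1, k2, p1, p2, k3] as OpenCV has them; the pictures are not rectified), "rvec" (rotation vector, rad) and "tvec" (3), from world to camera coordinates, as OpenCV has them. Camera axes: x right, y down, z forward; pixel columns grow to the right and rows downward; lengths in mm; the calibration is good to about 2 mm. A picture is of the moment at which its call begins.
- bot.close_job(): hands the job in, once; it reports no verdict.
The state is a dict: "time": time; "joint_positions": joint angles; "dq": joint speeds; "tau": joint torques, N m; "tool_pos": TCP position; "tcp_rot": TCP orientation; "contact_force": force on the tool from outside, world axes, zero at the start; "moment": the same for the moment, N m; "grip_width": finger opening in mm.
Only numpy, scipy, OpenCV 4.12 (cv2) and the standard library are available. Lean on these libraries where they do the work, as an engineer would, in place of code of your own. Each camera call takes 0.05 s, during which the arm holds its last target. There are 200 camera calls.

TASK

Make up two calligraphy kits on the counter: the dark tray gets the blue ink, the black pen and the brass nib tin, and the pale tray gets the red ink and the silver pen. Stand each ink jar in the tray place with the round white pad and the nib tin in the place with the square cork pad, and lay each pen centred in the notches of the tray's two pen rests, either way round. Leave the green ink and the yellow pen where they are, and keep all ink jars upright throughout.

Things in the scene. Friction and masses are not known exactly. Their poses are not given: they have to be found in the camera images.
- dark_tray: Dark brown wooden kit tray, 135 (x) x 160 mm (y), does not move. Origin: centre of underside. Floor 10 mm above origin; 5 mm wide rims rise to 15. Places 70 x 72 mm: ink (round white pad) at x 27.5, y 38.75; nib tin (cork pad) at x 27.5, y -38.75. Pen: centre x -37.5, y 0, along y, on two contrasting rests at y -42 and 42: notch bottoms 20 mm above origin, 30 mm wide (x), between ears up to 28 mm.
- pale_tray: Pale wooden kit tray, 135 (x) x 160 mm (y), does not move. Origin: centre of underside. Floor 10 mm above origin; 5 mm wide rims rise to 15. Places 70 x 72 mm: ink (round white pad) at x 27.5, y 38.75; nib tin (cork pad) at x 27.5, y -38.75. Pen: centre x -37.5, y 0, along y, on two contrasting rests at y -42 and 42: notch bottoms 20 mm above origin, 30 mm wide (x), between ears up to 28 mm.
- blue_ink_center (a point): Blue ink jar: round glass jar, 48 mm in diameter, 62 mm tall, blue ink, paper band, black screw cap (41 mm wide, top 15 mm) with a blue disc on it; 140 g. Loose, standing on the counter. The point is its centre, 31 mm above its underside; z up. Its straight glass side runs from the underside up to 41 mm.
- red_ink_center (a point): Red ink jar: round glass jar, 48 mm in diameter, 62 mm tall, red ink, paper band, black screw cap (41 mm wide, top 15 mm) with a red disc on it; 140 g. Loose, standing on the counter. The point is its centre, 31 mm above its underside; z up. Its straight glass side runs from the underside up to 41 mm.
- green_ink_center (a point): Green ink jar: round glass jar, 48 mm in diameter, 62 mm tall, green ink, paper band, black screw cap (41 mm wide, top 15 mm) with a green disc on it; 140 g. Loose, standing on the counter. The point is its centre, 31 mm above its underside; z up. Its straight glass side runs from the underside up to 41 mm. Not wanted in any kit.
- nib_tin_center (a point): Round brass nib tin, a closed cylinder 45 mm in diameter and 46 mm tall, about 70 g, with a small copper disc on its lid. Loose, standing on the counter. The point is at its centre, 23 mm above its underside; z is up along its axis. Best held at or above its centre, to keep fingertips clear of the tray's rims.
- black_pen_center (a point): Black fountain pen, 130 mm long, eight-sided, 13 mm across flats, 30 g. Loose, lying flat on the counter. The point is its centre, on its axis, 6.5 mm above its underside; x along the pen, z up (a 2 mm clip lies on top, 19 to 55 mm along +x). It balances at its centre.
- silver_pen_center (a point): Silver (plain aluminium) fountain pen, 130 mm long, eight-sided, 13 mm across flats, 30 g. Loose, lying flat on the counter. The point is its centre, on its axis, 6.5 mm above its underside; x along the pen, z up (a 2 mm clip lies on top, 19 to 55 mm along +x). It balances at its centre.
- yellow_pen_center (a point): Yellow fountain pen, 130 mm long, eight-sided, 13 mm across flats, 30 g. Loose, lying flat on the counter. The point is its centre, on its axis, 6.5 mm above its underside; x along the pen, z up (a 2 mm clip lies on top, 19 to 55 mm along +x). It balances at its centre. Not wanted in any kit.
There are look-alikes about, which are no part of the job. Of the things that look like the part that bears blue_ink_center, the smallest one is meant.

How it is judged (in metres and radians):
At the end, for the whole second after the job is handed in: Blue ink, nib tin and black pen in their places in the dark tray, red ink and silver pen in the pale one: jars and tin upright on the floor within 13 mm of centre, pens in both notches within 12 mm across, 18 mm along and 0.25 rad, heights within 4 mm; all at rest (x of blue_ink_center in the frame of dark_tray between 0.0145 and 0.0405 m and y of blue_ink_center in the frame of dark_tray between 0.0248 and 0.0527 m and z of blue_ink_center in the frame of dark_tray between 0.037 and 0.045 m and angle between each of blue_ink_center, nib_tin_center, red_ink_center's own z axis and vertical below 0.1 rad and x of nib_tin_center in the frame of dark_tray between 0.0145 and 0.0405 m and y of nib_tin_center in the frame of dark_tray between -0.0527 and -0.0248 m and z of nib_tin_center in the frame of dark_tray between 0.029 and 0.037 m and x of black_pen_center in the frame of dark_tray between -0.0495 and -0.0255 m and y of black_pen_center in the frame of dark_tray between -0.018 and 0.018 m and z of black_pen_center in the frame of dark_tray between 0.0225 and 0.0305 m and angle between the x axis of black_pen_center and the y axis of dark_tray, either way round below 0.25 rad and x of red_ink_center in the frame of pale_tray between 0.0145 and 0.0405 m and y of red_ink_center in the frame of pale_tray between 0.0248 and 0.0527 m and z of red_ink_center in the frame of pale_tray between 0.037 and 0.045 m and x of silver_pen_center in the frame of pale_tray between -0.0495 and -0.0255 m and y of silver_pen_center in the frame of pale_tray between -0.018 and 0.018 m and z of silver_pen_center in the frame of pale_tray between 0.0225 and 0.0305 m and angle between the x axis of silver_pen_center and the y axis of pale_tray, either way round below 0.25 rad and linear speed of each of blue_ink, red_ink, nib_tin, black_pen, silver_pen below 0.02 m/s); the robot touches nothing.
It fails at once if the green ink was moved by more than 30 mm (distance of green_ink_center from where it was at the start of the episode above 0.03 m).
It fails at once if the yellow pen was moved by more than 30 mm (distance of yellow_pen_center from where it was at the start of the episode above 0.03 m).
It fails at once if an ink jar was tipped by more than 0.6 rad (angle between any of blue_ink_center, red_ink_center, green_ink_center's own z axis and vertical above 0.6 rad).
It also fails if it takes over 115 s, if anything falls off the work surface, if the arm or the gripper's body presses on something with over 40 N, if the wrist force passes 120 N, or if a joint passes its speed limit or range.

## Working session

There is one attempt and no reset: what is moved stays moved. The work goes in short steps, Python scripts to look and compute and a tool call to move; the robot and the scene stay as the last step left them, time stands still between calls to the robot, and variables do not carry over. Pictures are saved under pics/ and viewed, about 12 in all and at most 16, crops included, and the job is handed in when it is done.

Besides the shell and the picture viewer there is one more tool, called as a command line: name --argument value ..., lists and objects as JSON in quotes. step_arm: Moves the arm, as the interface text tells. Its arguments: {"type":"object","properties":{"targets":{"type":"array","items":{"type":"array","items":{"type":"array","items":{"type":"number"}}}},"jaw":{"type":"number"}},"required":["targets"]}

```bash
ls; mkdir -p pics; cat > h.py <<'E'
import numpy as np, cv2, pickle
from plant import bot
def cap(n, f=None):
    c=bot.capture(n)
    if f: cv2.imwrite('pics/'+f, c['color'][:,:,::-1]); pickle.dump(c,open('pics/'+f+'.pkl','wb'))
    return c
def K(c):
    h=c['color'].shape[0]; f=h/2/np.tan(np.radians(c['fov_y'])/2)
    return np.array([[f,0,c['cx']],[0,f,c['cy']],[0,0,1.]])
def ray(c,uv):
    uv=np.array(uv,float).reshape(-1,1,2)
    n=cv2.undistortPoints(uv,K(c),np.array(c['dist_coeffs'],float)).reshape(-1,2)
    R=cv2.Rodrigues(np.array(c['rvec'],float))[0]; t=np.array(c['tvec'],float).ravel()
    d=np.c_[n,np.ones(len(n))]@R; return -R.T@t, d
def onz(c,uv,z):
    o,d=ray(c,uv); s=(z-o[2])/d[:,2]; return o+d*np.reshape(s,(-1,1))
def dep(c,uv):
    o,d=ray(c,uv); uv=np.round(np.array(uv)).astype(int).reshape(-1,2)
    return o+d*c['depth'][uv[:,1],uv[:,0]][:,None]
E
python3 - <<'E'
from h import *
print(bot.get_obs())
for n in ['top','scene','wrist']:
    c=cap(n,n+'0.png'); print(n,c['fov_y'],ray(c,[280,210]),c['dist_coeffs'])
E
```

```text
pics
{'time': 0.0, 'joint_positions': array([ 1.18901725e+00,  3.42726408e-01,  1.52499664e+00,  9.97924397e-06,
        1.27543216e+00, -1.46019566e-01]), 'dq': array([ 0.00114654, -0.00082042, -0.00038992, -0.00084751,  0.00017178,
        0.0008038 ]), 'tau': array([-1.03704246e-03, -4.31245708e+01, -2.44220906e+01,  7.17262086e-02,
        5.59456449e-02, -1.23304726e-04]), 'tool_pos': array([122.44006476, 510.04409107, 188.95022527]), 'tcp_rot': array([-1.72292287,  1.56923375, -1.95868529]), 'contact_force': array([-0.21223295, -1.19021635,  0.27088336]), 'moment': array([-0.01362477, -0.02419584, -0.02474406]), 'grip_width': 91.79888980201065}
top 49.94640990208657 (array([ 407.48549858,  -36.38720128, 1075.33917013]), array([[ 0.13966737,  0.01091768, -0.99014487]])) [-0.02622222  0.          0.          0.          0.        ]
scene 44.26935034375635 (array([1459.31280904, -436.78767004,  820.42702099]), array([[-0.73706461,  0.32527071, -0.59282918]])) [-0.08879186  0.          0.          0.          0.        ]
wrist 71.48653128998934 (array([ 44.40060977, 530.24061671, 384.20237233]), array([[ 0.27906912, -0.06326284, -0.95821747]])) [-0.00500918  0.          0.          0.          0.        ]
```

View pics/top0.png

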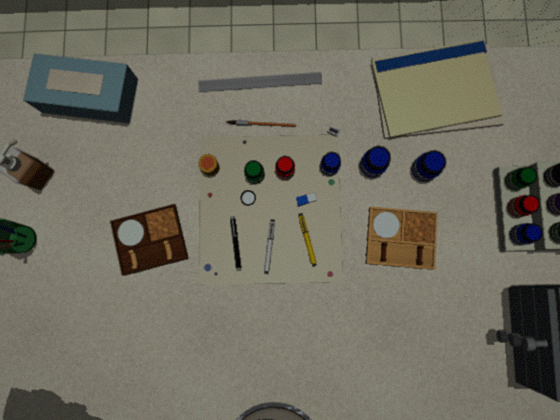

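View pics/scene0.png

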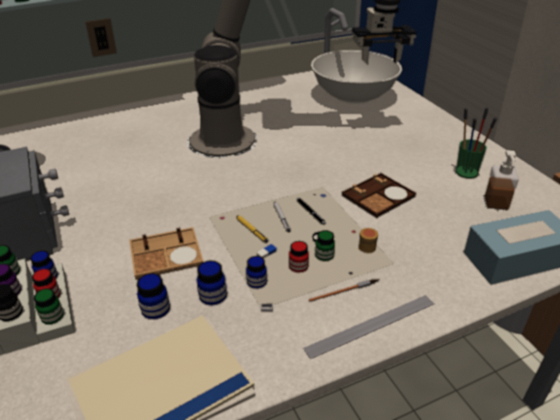

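The top view shows the tin at (208,163), green/red/small blue jars at (254,171)/(285,166)/(331,163), and larger blue decoys at (376,160) and (429,165). The black, silver and yellow pens are at (236,243), (269,247) and (308,240), the dark tray is at (149,239) and the pale tray at (403,238). There is also a rack of jars at far right. Next I'll measure sizes and positions.

```bash
python3 - <<'E'
from h import *
c=pickle.load(open('pics/top0.png.pkl','rb')); im=c['color']; 
R=cv2.Rodrigues(np.array(c['rvec'],float))[0]
v,u=np.mgrid[0:420,0:560]; P=dep(c,np.c_[u.ravel(),v.ravel()]).reshape(420,560,3)
print('counter z',np.nanmedian(P[300:,200:340,2]))
hsv=cv2.cvtColor(im,cv2.COLOR_RGB2HSV)
# tall blobs by depth, split per height
m=((P[...,2]>30)&(P[...,2]<110)&(c['depth']>0)).astype(np.uint8)
n,l,s,ce=cv2.connectedComponentsWithStats(m)
for i in range(1,n):
    if s[i,4]<40: continue
    q=P[l==i]; top=np.percentile(q[:,2],90); t=q[q[:,2]>top-4]
    uu=(l==i)&(P[...,2]>top-4)
    cen=np.array([u[uu].mean(),v[uu].mean()])
    (x,y),r=cv2.minEnclosingCircle(t[:,:2].astype(np.float32))
    print(s[i],cen.round(1),'top',round(top,1),'xy',t.mean(0).round(1)[:2],'circ',round(x,1),round(y,1),'d',round(2*np.sqrt(uu.sum()*(np.median(c['depth'][uu])/K(c)[0,0])**2/np.pi),1), hsv[uu].mean(0).round())
big=cv2.resize(im[130:290,100:450],None,fx=2.28,fy=2.28,interpolation=cv2.INTER_CUBIC)
big=(255*(big/255.)**.6).astype(np.uint8); cv2.imwrite('pics/crop.png',big[:,:,::-1])
E
```

```text
counter z -0.11473165153790887
[  24   54  111   66 5708] [74.9 82.1] top 87.9 xy [859.2 449.2] circ 858.3 449.5 d 163.8 [ 76.  60. 102.]
[361 145  30  31 692] [378.6 156.6] top 83.9 xy [ 664.8 -250.1] circ 664.8 -250.4 d 48.4 [107. 200.  69.]
[  0 147  50  41 977] [ 17.  165.1] top 106.3 xy [658.1 562.5] circ 661.2 566.5 d 50.2 [18. 72. 96.]
[321 151  20  22 348] [331.4 159.8] top 63.6 xy [ 664.7 -145.7] circ 665.3 -146.0 d 37.8 [109. 204.  71.]
[414 150  32  30 720] [434.1 161.2] top 83.5 xy [ 651.7 -375. ] circ 652.6 -375.1 d 48.7 [107. 204.  67.]
[198 154  20  19 301] [207.  162.5] top 48.4 xy [668.6 144.1] circ 668.8 144.0 d 40.8 [ 14. 190. 111.]
[275 155  20  23 344] [284.6 163.7] top 64.3 xy [657.8 -37.7] circ 658.2 -37.4 d 36.8 [ 63. 214.  95.]
[244 160  20  22 341] [252.5 168.1] top 64.0 xy [649.   36.2] circ 648.0 36.1 d 36.4 [ 63. 199.  50.]
[ 499  162   61   89 4041] [537.7 202.9] top 93.3 xy [ 550.6 -593.7] circ 552.1 -605.6 d 80.7 [ 75. 175.  48.]
[  0 218  31  36 728] [  9.9 236.8] top 94.7 xy [497.9 574.1] circ 501.5 594.0 d 28.5 [ 64. 166.  38.]
[ 496  285   47  108 1960] [527.9 338.9] top 103.8 xy [ 261.5 -540.3] circ 262.2 -556.9 d 42.1 [88. 53. 22.]
```

View pics/crop.png

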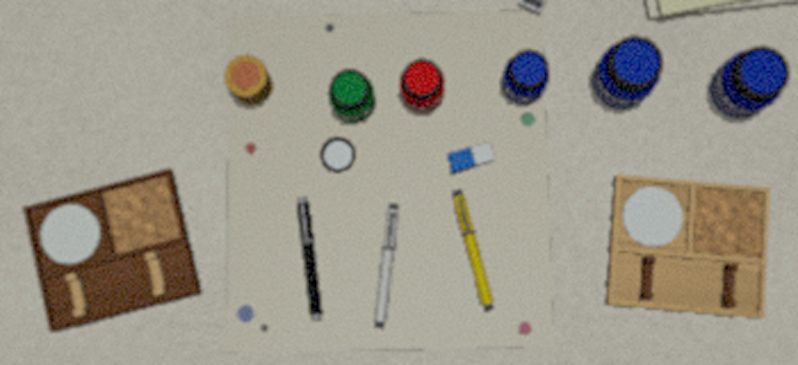

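The crop confirms the layout: the small blue jar is 62 mm tall, while the decoys are about 84 mm. Both trays have the pads away from the robot, with white on the left. Next come the pen and tray poses.

```bash
cat > meas.py <<'E'
from h import *
def meas(c):
    im=c['color'].astype(int)
    v,u=np.mgrid[0:420,0:560]; P=dep(c,np.c_[u.ravel(),v.ravel()]).reshape(420,560,3)
    z=P[...,2]; ok=(c['depth']>0)
    m=((z>5)&(z<35)&ok&(P[...,0]>350)&(P[...,0]<580)&(abs(P[...,1])<450)).astype(np.uint8)
    n,l,s,ce=cv2.connectedComponentsWithStats(m)
    for i in range(1,n):
        if s[i,4]<40: continue
        pts=np.c_[u[l==i],v[l==i]]; h=np.percentile(z[l==i],70)
        w=onz(c,pts,min(h,15) )[:,:2]; (cx,cy),(a,b),ang=cv2.minAreaRect(w.astype(np.float32))
        _,_,vt=np.linalg.svd(w-w.mean(0),full_matrices=False)
        print(s[i],'h',round(h,1),'rect',round(cx,1),round(cy,1),round(a),round(b),round(ang,1),'mean',w.mean(0).round(1),'pca yaw',np.degrees(np.arctan2(vt[0,1],vt[0,0])).round(1),'col',im[l==i].mean(0).round())
    # round white pads
    hsv=cv2.cvtColor(c['color'],cv2.COLOR_RGB2HSV)
    mw=((im.min(2)>np.percentile(im.min(2),50))&(z>7)&(z<14)&(abs(P[...,1])>100)&ok&(hsv[...,1]<50)).astype(np.uint8)
    n,l,s,ce=cv2.connectedComponentsWithStats(mw)
    for i in range(1,n):
        if s[i,4]>60: print('pad',s[i],onz(c,ce[i],10.5).round(1))
if __name__=='__main__':
    meas(pickle.load(open('pics/top0.png.pkl','rb')))
    for f in ['scene0.png']:
        c=pickle.load(open('pics/'+f+'.pkl','rb')); 
        v,u=np.mgrid[0:420,0:560]; P=dep(c,np.c_[u.ravel(),v.ravel()]).reshape(420,560,3)
        for nm,x,y in [('tin',668,144),('red',658,-38),('blue',665,-146),('green',649,36)]:
            k=(np.hypot(P[...,0]-x,P[...,1]-y)<32)&(P[...,2]>20)
            zt=np.percentile(P[k][:,2],97); t=P[k&(P[...,2]>zt-4)]
            print(nm,zt.round(1),((t.max(0)+t.min(0))/2).round(1))
E
python3 meas.py
```

```text
[297 200  16   6  52] h 13.8 rect 577.7 -83.4 11 35 17.4 mean [575.3 -80.4] pca yaw -81.6 col [ 36.  60. 104.]
[ 110  204   78   72 3852] h 13.0 rect 492.8 288.6 140 162 13.9 mean [493.5 288.8] pca yaw 105.0 col [71. 52. 35.]
[ 366  205   72   65 3958] h 12.3 rect 487.8 -310.5 163 138 83.6 mean [ 486.1 -310.5] pca yaw -96.8 col [109.  85.  55.]
[298 213  19  54 300] h 12.9 rect 487.1 -87.4 129 15 14.3 mean [487.  -86.8] pca yaw -166.3 col [104.  89.  22.]
[230 216  12  55 309] h 13.0 rect 481.0 83.6 130 15 6.5 mean [481.2  82.7] pca yaw -173.5 col [35. 34. 32.]
[264 219  11  55 298] h 12.9 rect 472.7 2.9 15 128 83.5 mean [472.4   3. ] pca yaw 172.3 col [99. 99. 94.]
pad [373 212  26  26 474] [[ 518.2 -275.1   10.5]]
pad [118 220  25  25 437] [[511.7 333.4  10.5]]
tin 47.5 [671.4 141.7  46. ]
red 63.3 [660.  -40.1  62.5]
blue 63.4 [ 666.4 -148.2   62.6]
green 63.3 [649.9  34.   62.1]
```

```bash
cat > go.py <<'E'
import sys
from h import *
from scipy.spatial.transform import Rotation as Ro
def go(x,y,z,yaw):
    o=bot.get_obs(); r=o['tcp_rot']; R=Ro.from_euler('xyz',r).as_matrix()
    cur=np.degrees(np.arctan2(R[1,1],R[0,1])); d=(yaw-cur+90)%180-90
    s=R.T@(np.array([x,y,z])-o['tool_pos'])/1000
    print('t',round(o['time'],2),'pos',o['tool_pos'].round(1),'jaw yaw',cur.round(1),'tilt',np.degrees(np.arccos(-R[2,0])).round(2),'j6',o['joint_positions'][5].round(2),'F',o['contact_force'].round(1),'w',round(o['grip_width'],1))
    print('shift',s.round(4),'turn',round(-d,1),'alt',round(-d+180*np.sign(d),1))
if __name__=='__main__': go(*map(float,sys.argv[1:5]))
E
python3 go.py 481 83 120 96.5
```

```text
t 0.15 pos [122.5 510.1 189.1] jaw yaw 76.5 tilt 0.07 j6 -0.15 F [ 0.1  0.  -0.7] w 91.6
shift [ 0.0694 -0.3315  0.4484] turn -20.0 alt 160.0
```

step_arm --targets '[[[0.01, -0.0332, 0.0448, -4], [0.02, -0.0592, 0.08, -8], [0.03, -0.0832, 0.112, -12], [0.04, -0.107, 0.144, -16], [0.05, -0.13, 0.176, -20]]]' --jaw 0.5

```text
time: 0.57
tool_pos: [253.4, 353.1, 142.8]
tcp_rot: [-1.979, 1.57, -1.862]
contact_force: [1.3, 0.1, -0.3]
grip_width: 63.4
```

```bash
python3 go.py 481 83 120 96.5
```

```text
t 0.57 pos [253.4 353.1 142.8] jaw yaw 96.7 tilt 0.06 j6 -0.92 F [ 1.3  0.1 -0.3] w 63.4
shift [ 0.023  -0.2949  0.1943] turn 0.2 alt -179.8
```

step_arm --targets '[[[0.003, -0.034, 0.0225, 0], [0.006, -0.068, 0.045, 0], [0.01, -0.102, 0.0675, 0], [0.013, -0.136, 0.09, 0], [0.015, -0.17, 0.112, 0]]]'

```text
time: 0.98
tool_pos: [385.3, 195.6, 127.6]
tcp_rot: [-2.254, 1.57, -2.137]
contact_force: [0.0, 1.0, -0.1]
grip_width: 46.0
```

step_arm --targets '[[[0.003, -0.034, 0.0225, 0], [0.006, -0.068, 0.045, 0], [0.008, -0.1, 0.066, 0], [0.008, -0.125, 0.082, 0], [0.008, -0.125, 0.082, 0]]]'

```text
time: 1.4
tool_pos: [484.8, 76.9, 119.4]
tcp_rot: [-1.164, 1.568, -1.051]
contact_force: [-0.2, -0.5, -0.1]
grip_width: 45.7
```

```bash
python3 go.py 481 83 3 96.5; python3 - <<'E'
from h import *
cap('wrist','w1.png')
E
```

```text
t 1.4 pos [484.8  76.9 119.4] jaw yaw 96.5 tilt 0.16 j6 -1.68 F [-0.2 -0.5 -0.1] w 45.7
shift [ 0.1164  0.0068 -0.0032] turn -0.0 alt 180.0
```

View pics/w1.png

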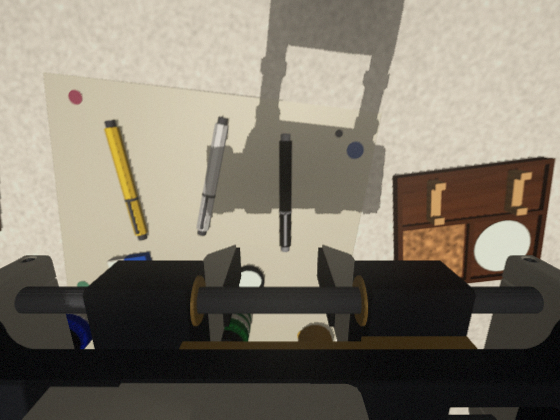

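The wrist view shows the black pen from (286,135) to (286,248), with silver and yellow to its left. I'll cross-check the pen centres against the top view.

```bash
python3 - <<'E'
from h import *
c=pickle.load(open('pics/w1.png.pkl','rb'))
for n,a,b in [('black',(286,134.5),(286,250)),('silver',(223,117.5),(203,234)),('yel',(110,121),(143,238))]:
    p=onz(c,[a,b],7); d=p[0]-p[1]; print(n,p.mean(0).round(1),np.linalg.norm(d).round(1),np.degrees(np.arctan2(d[1],d[0])).round(1)%180)
print(onz(c,[504,246],10.5))
E
```

```text
black [479.4  85.6   7. ] 128.3 6.900000000000006
silver [470.3   5.5   7. ] 128.7 173.2
yel [484.7 -85.    7. ] 128.0 13.699999999999989
[[508.66720196 337.76543535  10.5       ]]
```

step_arm --targets '[[[0.03, 0.008, -0.004, 0], [0.06, 0.008, -0.004, 0], [0.085, 0.008, -0.004, 0], [0.105, 0.008, -0.004, 0], [0.117, 0.008, -0.004, 0]]]'

```text
time: 1.87
tool_pos: [475.2, 87.3, 0.1]
tcp_rot: [-3.031, 1.566, -2.917]
contact_force: [0.2, -0.9, -0.5]
grip_width: 45.6
```

```bash
python3 go.py 480 84.5 2 96.8
```

```text
t 1.87 pos [4.752e+02 8.730e+01 1.000e-01] jaw yaw 96.6 tilt 0.28 j6 -1.66 F [ 0.2 -0.9 -0.5] w 45.6
shift [-0.002  -0.0033  0.0044] turn -0.2 alt 179.8
```

step_arm --targets '[[[-0.002, -0.003, 0.004, 0], [-0.002, -0.003, 0.004, 0], [-0.002, -0.003, 0.004, 0], [-0.002, -0.003, 0.004, 0], [-0.002, -0.003, 0.004, 0]]]'

```text
time: 2.28
tool_pos: [480.1, 85.0, 3.1]
tcp_rot: [-2.925, 1.568, -2.811]
contact_force: [0.2, 0.3, 0.2]
grip_width: 46.0
```

step_arm --targets '[[[0, 0, 0, 0], [0, 0, 0, 0], [0, 0, 0, 0], [0, 0, 0, 0], [0, 0, 0, 0]]]' --jaw 1

```text
time: 2.7
tool_pos: [480.1, 85.0, 3.1]
tcp_rot: [-2.924, 1.568, -2.809]
contact_force: [-0.1, 0.6, -0.2]
grip_width: 17.2
```

```bash
python3 go.py 456.7 279.3 120 14.5
```

```text
t 2.7 pos [480.1  85.    3.1] jaw yaw 96.6 tilt 0.18 j6 -1.67 F [-0.1  0.6 -0.2] w 17.2
shift [-0.117   0.1957 -0.0014] turn 82.1 alt -97.9
```

step_arm --targets '[[[0, 0, 0, 0], [0, 0, 0, 0], [-0.02, 0, 0, 0], [-0.05, 0, 0, 0], [-0.085, 0, 0, 0]]]'

```text
time: 3.12
tool_pos: [478.9, 85.0, 87.7]
tcp_rot: [-3.106, 1.563, -2.991]
contact_force: [0.9, -0.5, -0.3]
grip_width: 0.4
```

```bash
python3 go.py 456.7 279.3 120 14.5
```

```text
t 3.12 pos [478.9  85.   87.7] jaw yaw 96.6 tilt 0.42 j6 -1.67 F [ 0.9 -0.5 -0.3] w 0.4
shift [-0.0323  0.1956 -0.    ] turn 82.1 alt -97.9
```

The grip width of 0.4 mm means the pen was missed, so I'll look.

```bash
python3 - <<'E'
from h import *
c=cap('wrist','w2.png'); t=cap('top','t2.png')
import meas; meas.meas(t)
E
```

```text
[297 200  16   6  47] h 12.8 rect 576.4 -83.5 10 36 10.3 mean [575.2 -80.1] pca yaw 95.8 col [ 37.  64. 116.]
[ 366  206   72   64 3944] h 12.3 rect 487.8 -311.0 164 138 83.6 mean [ 486.2 -310.7] pca yaw -96.6 col [124.  97.  63.]
[ 110  211   40   65 1756] h 13.1 rect 484.2 324.6 139 87 13.9 mean [486.6 331.9] pca yaw -173.3 col [84. 72. 59.]
[298 213  19  54 299] h 12.9 rect 486.9 -86.6 129 13 13.7 mean [486.6 -86.9] pca yaw -166.3 col [117. 101.  26.]
[270 219   5  22  66] h 13.4 rect 511.2 -4.9 9 50 89.1 mean [517.6  -5.3] pca yaw 179.4 col [86. 87. 82.]
[263 248   9  26 141] h 13.0 rect 438.7 8.6 15 60 82.4 mean [438.5   7.5] pca yaw 171.4 col [95. 96. 91.]
[162 253  19  12  89] h 16.6 rect 448.7 236.2 22 43 13.9 mean [444.3 240.1] pca yaw -82.0 col [63. 42. 25.]
pad [444 117  60  13 136] [[ 761.7 -510.4   10.5]]
pad [373 212  26  26 470] [[ 518.  -274.9   10.5]]
pad [118 220  25  25 445] [[511.5 333.6  10.5]]
```

View pics/w2.png

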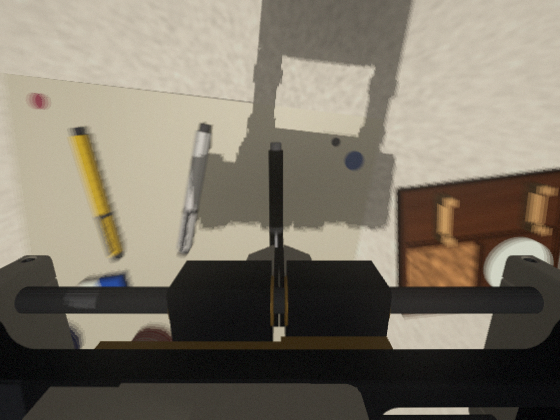

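```bash
python3 - <<'E'
from h import *
c=pickle.load(open('pics/w2.png.pkl','rb'))
for v in range(145,300,12): print(v, dep(c,[277,v]).round(1), dep(c,[82+ (v-127)*.28,v]).round(1) if v<255 else '')
c=cap('scene','s2.png'); cv2.imwrite('pics/s2c.png',cv2.resize(c['color'][150:290,170:430,::-1],None,fx=3,fy=3,interpolation=cv2.INTER_CUBIC))
E
```

```text
145 [[418.   78.   10.6]] [[437.7 -94.4  11. ]]
157 [[428.5  79.2  13. ]] [[448.3 -91.8  11.5]]
169 [[439.5  80.5  12.6]] [[459.  -89.   12.3]]
181 [[450.7  81.8  12.9]] [[469.8 -85.8  13.5]]
193 [[462.   83.   13.4]] [[481.1 -83.4  13.4]]
205 [[474.   84.4  12.3]] [[493.2 -81.7  12. ]]
217 [[486.5  85.8  11. ]] [[505.1 -79.   12.1]]
229 [[497.7  87.1  14.1]] [[517.5 -76.7  11.6]]
241 [[509.8  88.5  15.3]] [[529.9 -73.7  11.9]]
253 [[468.7  84.4 133.6]] [[543.3 -71.5  10.9]]
265 [[468.9  84.5 147.8]] 
277 [[469.4  84.6 159.2]] 
289 [[448.2  82.4 204.7]]
```

View pics/s2c.png

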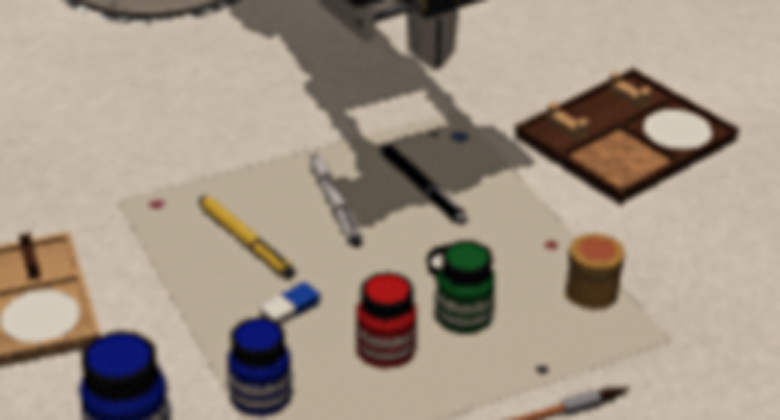

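The black pen is still on the counter at (480,85). The lift began before the grip had settled, or the tips were too high. I'll retry lower and check the width before lifting.

step_arm --targets '[[[0, 0, 0, 0], [0.025, 0, 0, 0], [0.05, 0, 0.001, 0], [0.07, 0, 0.001, 0], [0.08, 0, 0.001, 0]]]' --jaw 0.55

```text
time: 3.68
tool_pos: [480.9, 85.0, 7.0]
tcp_rot: [-2.947, 1.567, -2.833]
contact_force: [-0.1, 0.3, 0.3]
grip_width: 29.1
```

```bash
python3 go.py 480.5 85 0.5 96.5
```

```text
t 3.68 pos [480.9  85.    7. ] jaw yaw 96.6 tilt 0.2 j6 -1.67 F [-0.1  0.3  0.3] w 29.1
shift [ 0.0065  0.     -0.0003] turn 0.1 alt -179.9
```

step_arm --targets '[[[0.003, 0, 0, 0], [0.006, 0, 0, 0], [0.006, 0, 0, 0], [0.006, 0, 0, 0], [0.006, 0, 0, 0]]]'

```text
time: 4.1
tool_pos: [481.6, 85.1, 1.8]
tcp_rot: [-2.661, 1.569, -2.547]
contact_force: [-0.4, -0.1, -0.8]
grip_width: 41.2
```

step_arm --targets '[[[0, 0, 0, 0], [0, 0, 0, 0], [0, 0, 0, 0], [0, 0, 0, 0], [0, 0, 0, 0]]]' --jaw 1

```text
time: 4.52
tool_pos: [481.6, 85.1, 2.0]
tcp_rot: [-2.583, 1.569, -2.469]
contact_force: [-0.2, -0.2, 0.2]
grip_width: 12.3
```

step_arm --targets '[[[0, 0, 0, 0], [0, 0, 0, 0], [0, 0, 0, 0], [0, 0, 0, 0], [0, 0, 0, 0]]]'

```text
time: 4.93
tool_pos: [481.6, 85.1, 1.9]
tcp_rot: [-2.633, 1.569, -2.519]
contact_force: [0.0, -0.2, 0.0]
grip_width: 0.2
```

Closed fully again, so I'll check where the fingertips actually are.

```bash
python3 - <<'E'
from h import *
c=cap('scene','s3.png'); cv2.imwrite('pics/s3c.png',cv2.resize(c['color'][130:250,220:400,::-1],None,fx=4,fy=4,interpolation=cv2.INTER_CUBIC))
E
```

```text
(no output)
```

View pics/s3c.png

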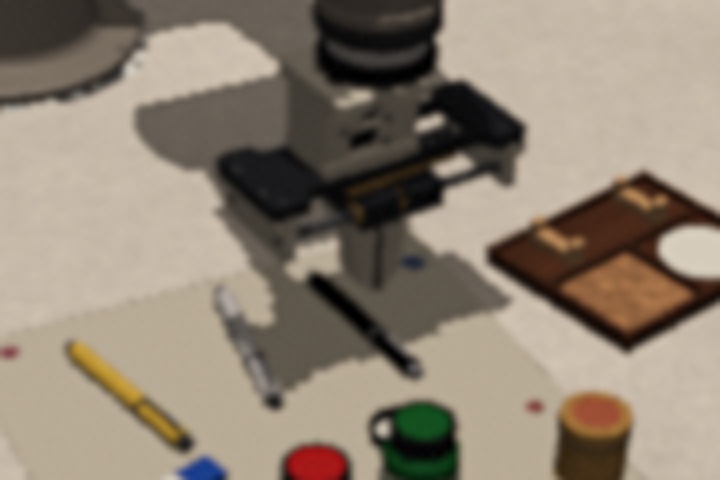

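```bash
python3 - <<'E'
from h import *
c=pickle.load(open('pics/s3.png.pkl','rb'))
for p in [(313.5,201.5),(314,198),(312,190)]: print(onz(c,p,2).round(1), dep(c,p).round(1))
print('pen', onz(c,[[220+310/4,130+278/4],[220+418/4,130+370/4]],7).round(1))
o=bot.get_obs(); print(o['joint_positions'],o['tool_pos'])
# black pen now from top
import meas; meas.meas(cap('top','t3.png'))
E
```

```text
[[444.6 111.5   2. ]] [[ 4.420e+02  1.129e+02 -1.000e-01]]
[[430.3 120.4   2. ]] [[490.   88.1  49.4]]
[[392.9 133.2   2. ]] [[496.3  78.   81.4]]
pen [[424.   72.7   7. ]
 [545.8  91.2   7. ]]
[ 1.87300336e-02  5.21870873e-01  1.84850856e+00 -1.38750246e-03
  7.72554603e-01 -1.66562663e+00] [481.5965124   85.09074844   1.92936515]
[297 200  16   6  50] h 13.4 rect 577.3 -83.2 11 35 14.9 mean [575.5 -80.5] pca yaw 98.3 col [ 39.  66. 118.]
[ 110  204   59   72 2795] h 12.8 rect 493.0 297.5 139 144 14.0 mean [492.8 310.6] pca yaw 163.8 col [82. 63. 47.]
[ 366  206   72   64 3935] h 12.3 rect 486.6 -310.5 164 138 84.5 mean [ 486.2 -310.6] pca yaw -95.6 col [124.  97.  63.]
[299 213  18  54 296] h 13.0 rect 486.7 -85.7 129 15 13.7 mean [486.4 -87. ] pca yaw -166.4 col [117. 101.  25.]
[271 219   4  17  46] h 12.8 rect 517.1 -6.2 7 38 89.1 mean [520.8  -6.3] pca yaw -179.0 col [88. 88. 83.]
[264 251   8  23 123] h 13.0 rect 435.1 8.0 13 53 82.4 mean [434.5   8. ] pca yaw 171.9 col [102. 103.  98.]
pad [373 212  26  26 466] [[ 518.2 -274.8   10.5]]
pad [118 220  25  25 449] [[511.1 333.5  10.5]]
```

```bash
python3 - <<'E'
from h import *
c=pickle.load(open('pics/s3.png.pkl','rb'))
v,u=np.mgrid[150:215,290:335]; P=dep(c,np.c_[u.ravel(),v.ravel()])
k=(np.hypot(P[:,0]-482,P[:,1]-85)<45)&(P[:,2]>16)
for z in range(16,120,6):
    q=P[k&(P[:,2]>=z)&(P[:,2]<z+6)]
    if len(q): print(z,len(q),q[:,:2].min(0).round(),q[:,:2].max(0).round(),q[:,:2].mean(0).round(1))
w=cap('wrist'); v,u=np.mgrid[0:420,0:560]; P=dep(w,np.c_[u.ravel(),v.ravel()])
k=(np.hypot(P[:,0]-482,P[:,1]-85)<60)&(P[:,2]>18)&(P[:,2]<100)
print(k.sum(), P[k].min(0) if k.any() else '', u.ravel()[k].mean() if k.any() else '', v.ravel()[k].min() if k.any() else '')
# pen seen by wrist: top heights along pen
hsv=w['color'].max(2); print([dep(w,[x,200]).round(0)[0].tolist() for x in range(250,310,10)])
cv2.imwrite('pics/w3.png',w['color'][:,:,::-1])
E
```

```text
34 3 [490.  82.] [492.  91.] [491.   85.9]
40 9 [489.  78.] [494.  94.] [491.6  86.5]
46 20 [474.  67.] [496. 103.] [490.3  84.8]
52 27 [474.  67.] [497. 103.] [491.5  81. ]
58 30 [472.  66.] [498. 104.] [490.3  80.4]
64 29 [474.  65.] [497. 100.] [490.3  80.2]
70 30 [474.  64.] [499. 102.] [491.1  78.7]
76 31 [474.  65.] [498. 105.] [490.9  80.7]
82 29 [480.  64.] [498. 105.] [492.7  81.8]
88 9 [490.  63.] [498. 104.] [494.3  75.6]
94 2 [481.  54.] [498.  60.] [489.1  57. ]
100 9 [476.  53.] [514.  94.] [489.4  59.4]
106 29 [478.  52.] [521. 116.] [509.4  78.5]
112 49 [481.  54.] [523. 115.] [512.9  84.3]
118 50 [492.  54.] [522. 125.] [512.3  80.1]
1176 [467.41267396  68.18656422  38.70892977] 278.5195578231293 245
[[455.0, 63.0, 0.0], [455.0, 70.0, -1.0], [450.0, 77.0, 13.0], [450.0, 84.0, 12.0], [452.0, 91.0, 2.0], [451.0, 98.0, -0.0]]
```

View pics/w3.png

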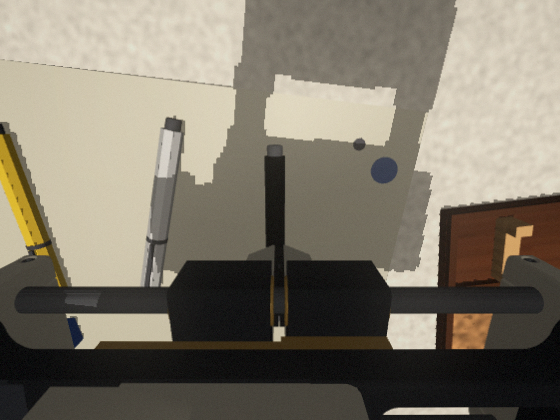

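Both cameras put the fingertip ends at z≈37–39 while the reported TCP z is 1.9, and the gripper body agrees (about 104 instead of 68). The reported tool z is therefore about 36 mm too low. I'll open and descend carefully, using contact force as a check.

step_arm --targets '[[[0, 0, 0.001, 0], [0, 0, 0.001, 0], [0.01, 0, 0.001, 0], [0.02, 0, 0.001, 0], [0.025, 0, 0.001, 0]]]' --jaw 0.6

```text
time: 5.5
tool_pos: [481.6, 85.1, -24.8]
tcp_rot: [-2.963, 1.567, -2.849]
contact_force: [-0.3, 0.5, 0.5]
grip_width: 29.6
```

step_arm --targets '[[[0.002, 0, 0, 0], [0.004, 0, 0, 0], [0.006, 0, 0, 0], [0.007, 0, 0, 0], [0.007, 0, 0, 0]]]'

```text
time: 5.92
tool_pos: [481.6, 85.1, -31.8]
tcp_rot: [-2.957, 1.567, -2.842]
contact_force: [-0.5, 0.8, 0.3]
grip_width: 36.4
```

```bash
python3 - <<'E'
from h import *
print(bot.get_obs()['tool_pos'],bot.get_obs()['contact_force'],bot.get_obs()['grip_width'])
for n in ['scene','wrist']:
    w=cap(n); v,u=np.mgrid[0:420,0:560]; P=dep(w,np.c_[u.ravel(),v.ravel()])
    for a in (-25,25):
        # finger near y=85+a
        k=(np.hypot(P[:,0]-482,P[:,1]-85-a*1.05)<16)&(P[:,2]>2)&(P[:,2]<60)
        print(n,a,k.sum(),np.percentile(P[k][:,2],[0,2,5,20]).round(1) if k.any() else '')
E
```

```text
[481.58401182  85.12286548 -31.83486176] [-0.54187554  0.79900786  0.28542174] 36.44002432164547
scene -25 92 [ 2.1  2.1  5.9 21.1]
scene 25 152 [ 4.   6.1  8.  17.4]
wrist -25 1360 [ 2.1  7.1 10.1 18.4]
wrist 25 1252 [ 2.   7.4  9.7 18.7]
```

step_arm --targets '[[[0.001, 0, 0, 0], [0.002, 0, 0, 0], [0.002, 0, 0, 0], [0.002, 0, 0, 0], [0.002, 0, 0, 0]]]' --jaw 1

```text
time: 6.43
tool_pos: [481.7, 85.1, -33.5]
tcp_rot: [-2.915, 1.568, -2.8]
contact_force: [-0.1, -0.1, -0.6]
grip_width: 12.0
```

step_arm --targets '[[[0, 0, 0, 0], [0, 0, 0, 0], [0, 0, 0, 0], [0, 0, 0, 0], [0, 0, 0, 0]]]'

```text
time: 6.85
tool_pos: [481.7, 85.1, -33.6]
tcp_rot: [-2.925, 1.568, -2.81]
contact_force: [0.0, -0.5, 0.1]
grip_width: 12.7
```

```bash
python3 go.py 456.7 279.3 80 14.5
```

```text
t 6.85 pos [481.7  85.1 -33.6] jaw yaw 96.6 tilt 0.18 j6 -1.67 F [ 0.  -0.5  0.1] w 12.7
shift [-0.1137  0.1957 -0.003 ] turn 82.1 alt -97.9
```

step_arm --targets '[[[-0.02, 0, 0, 0], [-0.05, 0.01, 0, 6], [-0.07, 0.04, 0, 13], [-0.08, 0.07, 0, 20], [-0.08, 0.1, 0, 27]]]'

```text
time: 7.27
tool_pos: [472.2, 185.8, 49.1]
tcp_rot: [0.442, 1.569, 0.078]
contact_force: [1.2, -0.1, -0.3]
grip_width: 12.2
```

```bash
python3 go.py 456.7 279.3 40 14.5
```

```text
t 7.27 pos [472.2 185.8  49.1] jaw yaw 69.1 tilt 0.12 j6 -0.98 F [ 1.2 -0.1 -0.3] w 12.2
shift [ 0.0091  0.0818 -0.0478] turn 54.6 alt -125.4
```

step_arm --targets '[[[0.002, 0.02, -0.012, 7], [0.004, 0.04, -0.024, 14], [0.006, 0.06, -0.036, 21], [0.008, 0.08, -0.047, 28], [0.009, 0.082, -0.048, 35]]]'

```text
time: 7.68
tool_pos: [455.7, 282.8, 39.9]
tcp_rot: [1.495, 1.568, 0.516]
contact_force: [-0.8, -0.5, -0.4]
grip_width: 12.6
```

```bash
python3 go.py 456.7 279.3 10 14.5
```

```text
t 7.68 pos [455.7 282.8  39.9] jaw yaw 33.9 tilt 0.15 j6 -0.18 F [-0.8 -0.5 -0.4] w 12.6
shift [ 0.0299 -0.0012  0.0034] turn 19.4 alt -160.6
```

step_arm --targets '[[[0.004, -0.001, 0.002, 7], [0.01, -0.001, 0.003, 14], [0.015, -0.001, 0.003, 19.4], [0.02, -0.001, 0.003, 19.4], [0.02, -0.001, 0.003, 19.4]]]'

```text
time: 8.1
tool_pos: [455.9, 279.4, 18.9]
tcp_rot: [2.097, 1.57, 0.783]
contact_force: [-0.4, 0.1, -0.1]
grip_width: 12.3
```

```bash
python3 go.py 456.7 279.3 -13.5 14.5; python3 - <<'E'
from h import *
c=cap('wrist','w4.png')
E
```

```text
t 8.1 pos [455.9 279.4  18.9] jaw yaw 14.7 tilt 0.04 j6 0.15 F [-0.4  0.1 -0.1] w 12.3
shift [0.0324 0.0007 0.0003] turn 0.2 alt -179.8
```

View pics/w4.png

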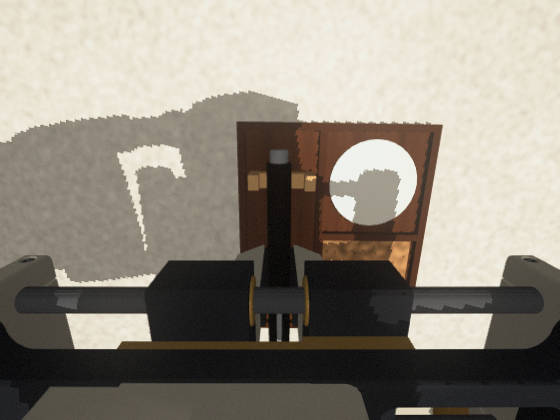

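The wrist view shows the pen held over the notch: pen at column 279, rest ears at 254–310. I'll lower and release.

step_arm --targets '[[[0.012, 0.001, 0, 0], [0.022, 0.001, 0, 0], [0.028, 0.001, 0, 0], [0.031, 0.001, 0, 0], [0.032, 0.001, 0, 0]]]'

```text
time: 8.57
tool_pos: [456.8, 279.6, -13.2]
tcp_rot: [2.971, 1.571, 1.658]
contact_force: [-0.6, -0.3, -0.4]
grip_width: 12.2
```

step_arm --targets '[[[0, 0, 0, 0], [0, 0, 0, 0], [0, 0, 0, 0], [-0.01, 0, 0, 0], [-0.03, 0, 0, 0]]]' --jaw 0.7

```text
time: 8.98
tool_pos: [455.4, 278.9, 16.0]
tcp_rot: [-1.482, 1.567, -2.795]
contact_force: [0.3, -0.7, 0.5]
grip_width: 27.5
```

step_arm --targets '[[[-0.03, 0, 0, 0], [-0.06, 0, 0, 0], [-0.06, 0, 0, 0], [-0.06, 0, 0, 0], [-0.06, 0, 0, 0]]]'

```text
time: 9.4
tool_pos: [455.4, 279.0, 76.4]
tcp_rot: [-1.494, 1.567, -2.807]
contact_force: [-0.5, 0.4, -0.3]
grip_width: 27.3
```

```bash
python3 go.py 471 4 20 83; python3 - <<'E'
from h import *
c=cap('wrist','w5.png'); v,u=np.mgrid[0:420,0:560]; P=dep(c,np.c_[u.ravel(),v.ravel()]).reshape(420,560,3)
b=c['color'].max(2)
k=(b<60)&(P[...,2]>26)&(P[...,2]<42)&(abs(P[...,0]-457)<80)&(abs(P[...,1]-280)<90)
q=P[k]; print(k.sum(), q.min(0).round(1),q.max(0).round(1),np.median(q,0).round(1))
_,_,vt=np.linalg.svd(q[:,:2]-q[:,:2].mean(0),full_matrices=False); print(np.degrees(np.arctan2(vt[0,1],vt[0,0])))
E
```

```text
t 9.4 pos [455.4 279.   76.4] jaw yaw 14.8 tilt 0.2 j6 0.15 F [-0.5  0.4 -0.3] w 27.3
shift [ 0.0567 -0.0547  0.2698] turn -68.2 alt 111.8
1746 [434.6 225.2  27. ] [475.9 340.2  36.2] [452.3 294.5  32. ]
104.86296838656811
```

Black pen is in the notches: top at z≈32, yaw 104.9°. Next is the silver pen.

step_arm --targets '[[[0, -0.008, 0.039, -7], [0.005, -0.016, 0.078, -14], [0.01, -0.024, 0.117, -21], [0.015, -0.031, 0.156, -28], [0.02, -0.039, 0.195, -35]]]' --jaw 0.55

```text
time: 9.87
tool_pos: [465.1, 94.3, 56.7]
tcp_rot: [-2.123, 1.563, -2.876]
contact_force: [-0.0, 0.4, 0.1]
grip_width: 41.2
```

```bash
python3 go.py 471.5 4 10 82.8
```

```text
t 9.87 pos [465.1  94.3  56.7] jaw yaw 46.9 tilt 0.42 j6 -0.78 F [-0.   0.4  0.1] w 41.2
shift [ 0.0468 -0.0613  0.0666] turn -35.9 alt 144.1
```

step_arm --targets '[[[0.01, -0.02, 0.022, -7], [0.02, -0.04, 0.044, -14], [0.03, -0.061, 0.066, -21], [0.04, -0.061, 0.067, -28], [0.047, -0.061, 0.067, -35.5]]]'

```text
time: 10.28
tool_pos: [470.8, 2.1, 8.0]
tcp_rot: [-2.849, 1.56, -2.994]
contact_force: [0.3, 0.2, 0.1]
grip_width: 41.3
```

```bash
python3 go.py 471.5 4 -33.5 82.8
```

```text
t 10.28 pos [470.8   2.1   8. ] jaw yaw 81.7 tilt 0.59 j6 -1.58 F [0.3 0.2 0.1] w 41.3
shift [0.0415 0.0021 0.0008] turn -1.1 alt 178.9
```

step_arm --targets '[[[0.015, 0.002, 0.001, -1], [0.03, 0.002, 0.001, -1], [0.038, 0.002, 0.001, -1], [0.0415, 0.002, 0.001, -1], [0.0415, 0.002, 0.001, -1]]]'

```text
time: 10.7
tool_pos: [470.8, 4.0, -34.5]
tcp_rot: [-2.924, 1.558, -3.052]
contact_force: [0.0, 0.3, -0.3]
grip_width: 41.2
```

step_arm --targets '[[[0, 0, 0, 0], [0, 0, 0, 0], [0, 0, 0, 0], [0, 0, 0, 0], [0, 0, 0, 0]]]' --jaw 1

```text
time: 11.12
tool_pos: [471.1, 4.0, -34.1]
tcp_rot: [-2.905, 1.559, -3.033]
contact_force: [0.2, 1.6, 0.1]
grip_width: 12.8
```

step_arm --targets '[[[0, 0, 0, 0], [0, 0, 0, 0], [0, 0, 0, 0], [-0.02, 0, 0, 0], [-0.05, 0, 0, 0]]]'

```text
time: 11.53
tool_pos: [469.4, 4.4, 14.4]
tcp_rot: [-2.994, 1.553, -3.122]
contact_force: [-0.7, -0.5, -0.3]
grip_width: 12.4
```

```bash
python3 go.py 449.8 -306.2 40 -6.6
```

```text
t 11.53 pos [469.4   4.4  14.4] jaw yaw 82.7 tilt 1.03 j6 -1.59 F [-0.7 -0.5 -0.3] w 12.4
shift [-0.0252 -0.3106  0.0199] turn 89.3 alt -90.7
```

step_arm --targets '[[[-0.01, -0.035, 0.002, 7], [-0.02, -0.07, 0.005, 14], [-0.025, -0.105, 0.007, 21], [-0.025, -0.14, 0.01, 28], [-0.025, -0.18, 0.012, 35]]]'

```text
time: 11.95
tool_pos: [458.7, -176.8, 40.2]
tcp_rot: [-2.359, 1.554, -3.103]
contact_force: [0.3, 0.9, -1.0]
grip_width: 12.1
```

```bash
python3 go.py 449.8 -306.2 30 -6.6
```

```text
t 11.95 pos [ 458.7 -176.8   40.2] jaw yaw 47.4 tilt 0.97 j6 -1.34 F [ 0.3  0.9 -1. ] w 12.1
shift [ 0.0105 -0.1011  0.0812] turn 54.0 alt -126.0
```

step_arm --targets '[[[0, -0.025, 0.02, 7], [0, -0.05, 0.04, 14], [0.003, -0.075, 0.06, 21], [0.006, -0.1, 0.08, 28], [0.01, -0.101, 0.081, 35]]]'

```text
time: 12.37
tool_pos: [449.7, -311.9, 30.7]
tcp_rot: [-1.499, 1.555, -2.864]
contact_force: [1.4, -0.3, -0.2]
grip_width: 12.6
```

```bash
python3 go.py 449.8 -306.2 10 -6.6
```

```text
t 12.37 pos [ 449.7 -311.9   30.7] jaw yaw 11.8 tilt 0.88 j6 -0.93 F [ 1.4 -0.3 -0.2] w 12.6
shift [ 0.0207  0.0016 -0.0055] turn 18.4 alt -161.6
```

step_arm --targets '[[[0.004, 0.001, -0.003, 7], [0.01, 0.001, -0.005, 14], [0.015, 0.001, -0.005, 18.4], [0.018, 0.001, -0.005, 18.4], [0.018, 0.001, -0.005, 18.4]]]'

```text
time: 12.78
tool_pos: [449.0, -306.5, 11.9]
tcp_rot: [-1.261, 1.555, -2.945]
contact_force: [-0.4, 0.2, 0.3]
grip_width: 12.4
```

```bash
python3 go.py 449.8 -306.2 -13.3 -6.6;  python3 - <<'E'
from h import *
c=cap('wrist','w6.png')
E
```

```text
t 12.78 pos [ 449.  -306.5   11.9] jaw yaw -6.5 tilt 0.93 j6 -0.61 F [-0.4  0.2  0.3] w 12.4
shift [ 0.0252  0.0012 -0.0005] turn 0.1 alt -179.9
```

View pics/w6.png

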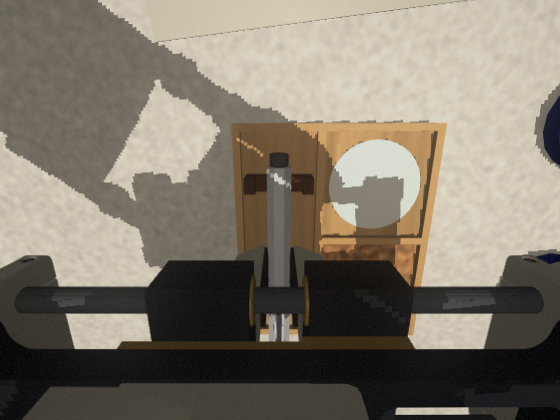

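The silver pen is centred over the notch (pen column 279, rest 245–313). Lower and release.

step_arm --targets '[[[0.01, 0.001, 0, 0], [0.018, 0.001, 0, 0], [0.022, 0.001, 0, 0], [0.0245, 0.001, 0, 0], [0.025, 0.001, 0, 0]]]'

```text
time: 13.25
tool_pos: [449.4, -306.5, -13.4]
tcp_rot: [-1.293, 1.554, -2.976]
contact_force: [-0.1, 0.3, 0.1]
grip_width: 12.3
```

step_arm --targets '[[[0, 0, 0, 0], [0, 0, 0, 0], [0, 0, 0, 0], [-0.01, 0, 0, 0], [-0.03, 0, 0, 0]]]' --jaw 0.7

```text
time: 13.67
tool_pos: [448.7, -305.4, 15.7]
tcp_rot: [-1.46, 1.551, 3.14]
contact_force: [0.2, -0.0, -0.0]
grip_width: 27.7
```

step_arm --targets '[[[-0.03, 0, 0, 0], [-0.07, 0, 0, 0], [-0.1, 0, 0, 0], [-0.1, 0, 0, 0], [-0.1, 0, 0, 0]]]'

```text
time: 14.08
tool_pos: [451.8, -306.3, 118.5]
tcp_rot: [-1.227, 1.555, -2.909]
contact_force: [-0.9, 0.2, -0.8]
grip_width: 27.7
```

```bash
python3 go.py 659 -39 100 0; python3 - <<'E'
from h import *
c=cap('wrist','w7.png'); v,u=np.mgrid[0:420,0:560]; P=dep(c,np.c_[u.ravel(),v.ravel()]).reshape(420,560,3)
q=P[170:240,276:283].reshape(-1,3); print(np.median(q,0).round(1))
s=c['color'].max(2).astype(int)-c['color'].min(2)
k=(s<25)&(P[...,2]>26)&(P[...,2]<42)&(abs(P[...,0]-450)<60)&(abs(P[...,1]+306)<90)
q=P[k]; print(k.sum(), q.min(0).round(1),q.max(0).round(1),np.median(q,0).round(1))
_,_,vt=np.linalg.svd(q[:,:2]-q[:,:2].mean(0),full_matrices=False); print(np.degrees(np.arctan2(vt[0,1],vt[0,0])))
E
```

```text
t 14.08 pos [ 451.8 -306.3  118.5] jaw yaw -6.4 tilt 0.91 j6 -0.61 F [-0.9  0.2 -0.8] w 27.7
shift [ 0.0143  0.1764 -0.2888] turn -6.4 alt 173.6
[ 449.9 -303.9   32.9]
1604 [ 422.5 -369.7   26.1] [ 473.1 -240.6   36.6] [ 449.3 -294.    31.9]
-96.05399887705622
```

Silver pen is seated too (top z 32.9, centre about (450,-305)). Now the red ink.

step_arm --targets '[[[0, 0.02, -0.034, -5], [0, 0.041, -0.068, -10], [0, 0.062, -0.102, -16], [0, 0.083, -0.136, -22], [0.01, 0.104, -0.17, -26]]]' --jaw 0.1

```text
time: 14.55
tool_pos: [573.9, -146.6, 104.3]
tcp_rot: [-1.844, 1.553, -3.068]
contact_force: [1.6, -0.4, 0.0]
grip_width: 56.6
```

```bash
python3 go.py 659 -39 65 20
```

```text
t 14.55 pos [ 573.9 -146.6  104.3] jaw yaw 19.9 tilt 1.03 j6 -0.72 F [ 1.6 -0.4  0. ] w 56.6
shift [ 0.0376  0.1173 -0.0721] turn -0.1 alt 179.9
```

step_arm --targets '[[[0.005, 0.033, -0.02, 0], [0.01, 0.066, -0.04, 0], [0.02, 0.099, -0.06, 0], [0.03, 0.117, -0.072, 0], [0.035, 0.117, -0.072, 0]]]'

```text
time: 14.97
tool_pos: [659.0, -34.4, 63.9]
tcp_rot: [-1.953, 1.549, 3.111]
contact_force: [-0.4, -0.0, -0.9]
grip_width: 82.2
```

```bash
python3 go.py 659 -39 -23 20; python3 - <<'E'
from h import *
c=cap('wrist','w8.png')
v,u=np.mgrid[0:420,0:560]; P=dep(c,np.c_[u.ravel(),v.ravel()]).reshape(420,560,3)
h=cv2.cvtColor(c['color'],cv2.COLOR_RGB2HSV)
for n,x,y,z in [('red',659,-39,62),('green',649,35,62)]:
    k=(np.hypot(P[...,0]-x,P[...,1]-y)<35)&(abs(P[...,2]-62)<5)&(h[...,1]>120)
    if k.sum()>20:
        t=P[k]; print(n,k.sum(),t.mean(0).round(1),t.min(0).round(1),t.max(0).round(1))
E
```

```text
t 14.97 pos [659.  -34.4  63.9] jaw yaw 20.1 tilt 1.26 j6 -0.52 F [-0.4 -0.  -0.9] w 82.2
shift [0.0869 0.0002 0.005 ] turn 0.1 alt -179.9
red 1570 [656.2 -36.9  62.1] [636.6 -54.2  57.4] [674.5 -19.1  64. ]
green 845 [645.5  30.2  62.1] [631.3  20.   60.2] [662.1  49.1  64.2]
```

View pics/w8.png

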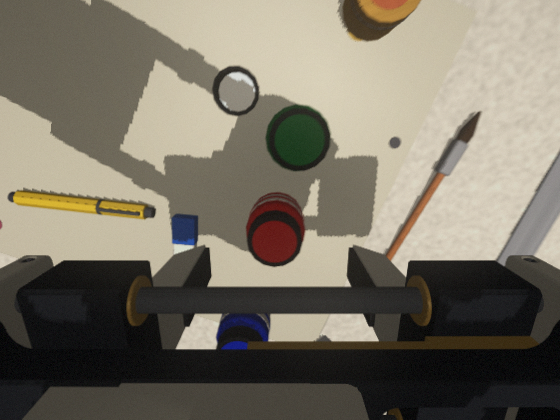

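Red jar at (275,230) lies between the open fingers, green clear at (298,138), eraser clear at (185,230). Descend and grip.

step_arm --targets '[[[0.025, -0.001, 0.004, 0], [0.05, -0.001, 0.004, 0], [0.07, -0.001, 0.004, 0], [0.082, -0.001, 0.004, 0], [0.087, -0.001, 0.004, 0]]]'

```text
time: 15.43
tool_pos: [653.3, -41.5, -26.3]
tcp_rot: [-1.939, 1.542, 3.122]
contact_force: [-0.8, -0.0, -0.5]
grip_width: 82.8
```

step_arm --targets '[[[0, 0, 0, 0], [0, 0, 0, 0], [0, 0, 0, 0], [0, 0, 0, 0], [0, 0, 0, 0]]]' --jaw 1

```text
time: 15.85
tool_pos: [654.1, -41.6, -25.1]
tcp_rot: [-1.927, 1.544, 3.134]
contact_force: [1.3, 0.2, 0.4]
grip_width: 53.9
```

step_arm --targets '[[[0, 0, 0, 0], [0, 0, 0, 0], [0, 0, 0, 0], [-0.015, 0, 0, 0], [-0.04, 0, 0, 0]]]'

```text
time: 16.27
tool_pos: [652.6, -41.2, 12.1]
tcp_rot: [-1.961, 1.537, 3.101]
contact_force: [-0.2, -0.6, -1.3]
grip_width: 47.4
```

```bash
python3 go.py 519 -275 70 50
```

```text
t 16.27 pos [652.6 -41.2  12.1] jaw yaw 20.0 tilt 1.96 j6 -0.52 F [-0.2 -0.6 -1.3] w 47.4
shift [-0.0537 -0.2073  0.1733] turn -30.0 alt 150.0
```

step_arm --targets '[[[-0.03, 0, 0, 0], [-0.052, -0.02, 0.017, -5], [-0.054, -0.048, 0.04, -11], [-0.054, -0.078, 0.065, -18], [-0.054, -0.108, 0.09, -24]]]'

```text
time: 16.68
tool_pos: [583.1, -163.5, 68.9]
tcp_rot: [-2.373, 1.537, 3.115]
contact_force: [0.2, -1.0, -1.0]
grip_width: 47.7
```

```bash
python3 go.py 519 -275 50 50
```

```text
t 16.68 pos [ 583.1 -163.5   68.9] jaw yaw 44.5 tilt 1.91 j6 -1.16 F [ 0.2 -1.  -1. ] w 47.7
shift [ 0.0209 -0.1233  0.0352] turn -5.5 alt 174.5
```

step_arm --targets '[[[0.003, -0.038, 0.011, -3], [0.008, -0.075, 0.022, -5.5], [0.014, -0.108, 0.031, -5.5], [0.02, -0.123, 0.035, -5.5], [0.021, -0.123, 0.035, -5.5]]]'

```text
time: 17.1
tool_pos: [516.5, -277.6, 48.9]
tcp_rot: [-2.474, 1.535, 3.106]
contact_force: [0.4, 0.2, -1.1]
grip_width: 47.6
```

```bash
python3 go.py 520 -275.5 -14 50; python3 - <<'E'
from h import *
c=cap('top'); P0=onz(c,[[280,210]],0)
v,u=np.mgrid[0:420,0:560]; P=dep(c,np.c_[u.ravel(),v.ravel()]).reshape(420,560,3)
w=cap('wrist','w9.png'); P=dep(w,np.c_[u.ravel(),v.ravel()]).reshape(420,560,3)
h=cv2.cvtColor(w['color'],cv2.COLOR_RGB2HSV)
k=(h[...,1]>150)&((h[...,0]<8)|(h[...,0]>172))&(P[...,2]>90)&(P[...,2]<180)
print('red top',k.sum(),P[k].mean(0).round(1) if k.any() else '',P[k].min(0).round(1),P[k].max(0).round(1))
k=(h[...,1]<40)&(abs(P[...,2]-10)<5)&(np.hypot(P[...,0]-519,P[...,1]+275)<45); print('pad',k.sum(),P[k].mean(0).round(1))
E
```

```text
t 17.1 pos [ 516.5 -277.6   48.9] jaw yaw 49.7 tilt 2.03 j6 -1.47 F [ 0.4  0.2 -1.1] w 47.6
shift [0.0628 0.0053 0.0031] turn -0.3 alt 179.7
red top 4205 [ 511.7 -268.5  125.4] [ 492.  -291.7   93.4] [ 534.  -248.2  169.4]
pad 1815 [ 507.3 -264.7   10.3]
```

View pics/w9.png

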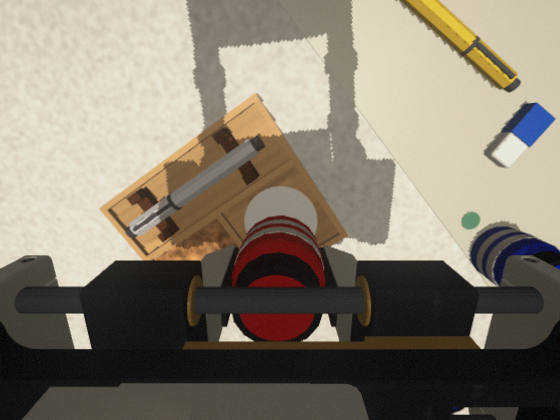

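The silver pen lies in both rests in the pale tray, and the red jar is held over the white pad at (280,215). Lower it.

step_arm --targets '[[[0.02, 0.004, 0.003, 0], [0.04, 0.005, 0.003, 0], [0.052, 0.005, 0.003, 0], [0.059, 0.005, 0.003, 0], [0.061, 0.005, 0.003, 0]]]'

```text
time: 17.62
tool_pos: [522.2, -271.0, -12.6]
tcp_rot: [-2.53, 1.535, 3.055]
contact_force: [0.1, 0.5, -0.4]
grip_width: 48.0
```

```bash
python3 go.py 520 -275.5 -15 50
```

```text
t 17.62 pos [ 522.2 -271.   -12.6] jaw yaw 50.0 tilt 2.04 j6 -1.46 F [ 0.1  0.5 -0.4] w 48.0
shift [ 0.0024 -0.0048  0.0013] turn -0.0 alt 180.0
```

step_arm --targets '[[[0, -0.003, 0.001, 0], [0.001, -0.0045, 0.001, 0], [0.002, -0.0045, 0.001, 0], [0.002, -0.0045, 0.001, 0], [0.002, -0.0045, 0.001, 0]]]'

```text
time: 18.03
tool_pos: [520.2, -275.3, -14.0]
tcp_rot: [-2.517, 1.536, 3.067]
contact_force: [0.2, 0.2, -0.7]
grip_width: 47.4
```

step_arm --targets '[[[0, 0, 0, 0], [0, 0, 0, 0], [0, 0, 0, 0], [-0.01, 0, 0, 0], [-0.03, 0, 0, 0]]]' --jaw 0.3

```text
time: 18.45
tool_pos: [519.8, -274.5, 14.7]
tcp_rot: [-2.577, 1.532, 3.007]
contact_force: [-0.9, 0.5, -0.0]
grip_width: 64.3
```

step_arm --targets '[[[-0.03, 0, 0, 0], [-0.065, 0, 0, 0], [-0.09, 0, 0, 0], [-0.09, 0, 0, 0], [-0.09, 0, 0, 0]]]'

```text
time: 18.87
tool_pos: [524.3, -275.5, 107.1]
tcp_rot: [-2.52, 1.536, 3.063]
contact_force: [-0.4, -0.3, -2.0]
grip_width: 64.1
```

```bash
python3 go.py 666 -147 65 0; python3 - <<'E'
from h import *
w=cap('wrist','w10.png'); v,u=np.mgrid[0:420,0:560]; P=dep(w,np.c_[u.ravel(),v.ravel()]).reshape(420,560,3)
h=cv2.cvtColor(w['color'],cv2.COLOR_RGB2HSV)
k=(h[...,1]>120)&((h[...,0]<8)|(h[...,0]>172))&(P[...,2]>66)&(P[...,2]<80)&(np.hypot(P[...,0]-519,P[...,1]+275)<45)
t=P[k]; print('red top',k.sum(),t.mean(0).round(1),t.min(0).round(1),t.max(0).round(1))
from scipy.spatial.transform import Rotation as Ro
print('tool x',Ro.from_euler('xyz',bot.get_obs()['tcp_rot']).as_matrix()[:,0].round(4))
E
```

```text
t 18.87 pos [ 524.3 -275.5  107.1] jaw yaw 50.0 tilt 2.0 j6 -1.47 F [-0.4 -0.3 -2. ] w 64.1
shift [0.0374 0.1904 0.0268] turn 50.0 alt -130.0
red top 1247 [ 518.1 -271.8   72.1] [ 498.3 -288.8   66.6] [ 535.3 -253.2   74.3]
tool x [-0.0378  0.0048 -0.9993]
```

Red ink stands in its place (cap top z 72, centre about (517,-272)). Next is the small blue jar.

step_arm --targets '[[[0, 0.04, 0.005, 7], [0, 0.08, 0.01, 14], [0, 0.12, 0.016, 21], [0.005, 0.155, 0.022, 28], [0.01, 0.185, 0.026, 35]]]' --jaw 0.15

```text
time: 19.33
tool_pos: [662.6, -147.7, 88.8]
tcp_rot: [-1.97, 1.531, 2.998]
contact_force: [-0.0, 0.1, 0.2]
grip_width: 77.6
```

```bash
python3 go.py 665 -146.5 60 0
```

```text
t 19.33 pos [ 662.6 -147.7   88.8] jaw yaw 14.7 tilt 2.31 j6 -0.58 F [-0.   0.1  0.2] w 77.6
shift [ 0.0287  0.0037 -0.0001] turn 14.7 alt -165.3
```

step_arm --targets '[[[0.01, 0.003, 0, 7], [0.02, 0.004, 0, 14.7], [0.028, 0.004, 0, 14.7], [0.028, 0.004, 0, 14.7], [0.028, 0.004, 0, 14.7]]]'

```text
time: 19.75
tool_pos: [664.3, -146.7, 59.4]
tcp_rot: [-1.727, 1.528, 2.987]
contact_force: [0.2, -0.8, 0.2]
grip_width: 78.0
```

```bash
python3 - <<'E'
from h import *
c=cap('wrist','w11.png')
v,u=np.mgrid[0:420,0:560]; P=dep(c,np.c_[u.ravel(),v.ravel()]).reshape(420,560,3)
h=cv2.cvtColor(c['color'],cv2.COLOR_RGB2HSV)
k=(np.hypot(P[...,0]-665,P[...,1]+147)<35)&(abs(P[...,2]-62)<5)&(h[...,1]>120)
t=P[k]; print('blue',k.sum(),t.mean(0).round(1),t.min(0).round(1),t.max(0).round(1))
E
python3 go.py 664 -146 -23 0
```

```text
blue 1543 [ 663.9 -145.1   62.2] [ 645.2 -161.8   57.5] [ 680.  -128.5   64.4]
t 19.8 pos [ 664.9 -147.    60.5] jaw yaw 0.1 tilt 2.35 j6 -0.32 F [ 0.5 -0.2  0.8] w 78.0
shift [ 0.0834  0.0025 -0.0005] turn 0.1 alt -179.9
```

step_arm --targets '[[[0.025, 0.001, 0, 0], [0.05, 0.002, 0, 0], [0.07, 0.003, 0, 0], [0.08, 0.003, 0, 0], [0.083, 0.003, 0, 0]]]'

```text
time: 20.22
tool_pos: [663.4, -146.6, -24.0]
tcp_rot: [-1.732, 1.527, 2.982]
contact_force: [0.1, -0.3, 0.3]
grip_width: 77.9
```

step_arm --targets '[[[0, 0.002, 0, 0], [0, 0.002, 0, 0], [0, 0.002, 0, 0], [0, 0.002, 0, 0], [0, 0.002, 0, 0]]]' --jaw 1

```text
time: 20.63
tool_pos: [665.5, -146.8, -23.0]
tcp_rot: [-1.724, 1.528, 2.99]
contact_force: [-2.4, 0.1, 1.1]
grip_width: 49.0
```

step_arm --targets '[[[0, 0, 0, 0], [0, 0, 0, 0], [0, 0, 0, 0], [-0.02, 0, 0, 0], [-0.055, 0, 0, 0]]]'

```text
time: 21.05
tool_pos: [664.5, -146.0, 27.5]
tcp_rot: [-1.757, 1.518, 2.957]
contact_force: [0.7, -0.3, -2.2]
grip_width: 47.6
```

```bash
python3 go.py 511 333 90 -45.5
```

```text
t 21.05 pos [ 664.5 -146.    27.5] jaw yaw 0.1 tilt 3.03 j6 -0.32 F [ 0.7 -0.3 -2.2] w 47.6
shift [-0.0497 -0.1555 -0.4799] turn 45.6 alt -134.4
```

step_arm --targets '[[[-0.03, 0, 0, 0], [-0.045, -0.009, -0.028, 4], [-0.05, -0.021, -0.065, 8], [-0.05, -0.033, -0.102, 13], [-0.05, -0.045, -0.139, 18]]]'

```text
time: 21.47
tool_pos: [621.4, -6.5, 81.7]
tcp_rot: [-1.443, 1.519, 2.952]
contact_force: [0.3, 1.0, -0.6]
grip_width: 47.8
```

```bash
python3 go.py 511 333 80 -45.5
```

```text
t 21.47 pos [621.4  -6.5  81.7] jaw yaw -18.2 tilt 2.98 j6 0.18 F [ 0.3  1.  -0.6] w 47.8
shift [ 0.0106 -0.2106 -0.2881] turn 27.3 alt -152.7
```

step_arm --targets '[[[-0.005, -0.024, -0.032, 5], [-0.005, -0.048, -0.064, 10], [0, -0.072, -0.097, 15], [0.005, -0.096, -0.13, 20], [0.005, -0.12, -0.163, 27]]]'

```text
time: 21.88
tool_pos: [556.8, 186.7, 80.9]
tcp_rot: [-0.962, 1.517, 2.961]
contact_force: [1.0, 0.1, -1.4]
grip_width: 47.6
```

```bash
python3 go.py 511 333 50 -45.5
```

```text
t 21.88 pos [556.8 186.7  80.9] jaw yaw -45.3 tilt 3.07 j6 0.96 F [ 1.   0.1 -1.4] w 47.6
shift [ 0.0347 -0.1348 -0.0714] turn 0.2 alt -179.8
```

step_arm --targets '[[[0.005, -0.035, -0.018, 0], [0.01, -0.07, -0.036, 0], [0.02, -0.105, -0.055, 0], [0.03, -0.133, -0.071, 0], [0.034, -0.135, -0.071, 0]]]'

```text
time: 22.3
tool_pos: [507.6, 338.2, 49.4]
tcp_rot: [-0.982, 1.515, 2.945]
contact_force: [-1.0, -0.8, -1.6]
grip_width: 47.7
```

```bash
python3 go.py 511 333 -12 -45.5
```

```text
t 22.3 pos [507.6 338.2  49.4] jaw yaw -45.0 tilt 3.18 j6 1.21 F [-1.  -0.8 -1.6] w 47.7
shift [ 0.0611  0.009  -0.0006] turn 0.5 alt -179.5
```

step_arm --targets '[[[0.02, 0.003, 0, 0], [0.037, 0.006, 0, 0], [0.05, 0.009, 0, 0], [0.058, 0.009, 0, 0], [0.0605, 0.009, 0, 0]]]'

```text
time: 22.72
tool_pos: [509.7, 331.5, -12.5]
tcp_rot: [-0.943, 1.513, 2.984]
contact_force: [-4.7, -3.7, 9.2]
grip_width: 47.9
```

```bash
python3 go.py 511 333 -13 -45.5
```

```text
t 22.72 pos [509.7 331.5 -12.5] jaw yaw -45.0 tilt 3.33 j6 1.2 F [-4.7 -3.7  9.2] w 47.9
shift [ 0.0004 -0.0001 -0.002 ] turn 0.5 alt -179.5
```

Contact of 9 N shows it is on the floor. Release.

step_arm --targets '[[[0, 0, 0, 0], [0, 0, 0, 0], [0, 0, 0, 0], [0, 0, 0, 0], [0, 0, 0, 0]]]' --jaw 0.3

```text
time: 23.13
tool_pos: [510.2, 331.7, -11.9]
tcp_rot: [-0.958, 1.514, 2.969]
contact_force: [-0.2, 0.7, -0.2]
grip_width: 63.9
```

step_arm --targets '[[[-0.03, 0, 0, 0], [-0.065, 0, 0, 0], [-0.1, 0, 0, 0], [-0.11, 0, 0, 0], [-0.11, 0, 0, 0]]]'

```text
time: 23.55
tool_pos: [518.6, 331.7, 102.0]
tcp_rot: [-1.047, 1.52, 2.88]
contact_force: [0.0, -0.0, -0.6]
grip_width: 63.8
```

```bash
python3 go.py 668 143 60 0; python3 - <<'E'
from h import *
w=cap('wrist','w12.png'); v,u=np.mgrid[0:420,0:560]; P=dep(w,np.c_[u.ravel(),v.ravel()]).reshape(420,560,3)
h=cv2.cvtColor(w['color'],cv2.COLOR_RGB2HSV)
k=(h[...,1]>120)&(P[...,2]>66)&(P[...,2]<80)&(np.hypot(P[...,0]-511,P[...,1]-333)<45)
t=P[k]; print('blue top',k.sum(),t.mean(0).round(1),t.min(0).round(1),t.max(0).round(1))
E
```

```text
t 23.55 pos [518.6 331.7 102. ] jaw yaw -45.0 tilt 2.9 j6 1.2 F [ 0.  -0.  -0.6] w 63.8
shift [0.0322 0.2407 0.0269] turn -45.0 alt 135.0
blue top 1202 [511.  332.3  72.2] [494.1 313.6  66.2] [529.2 352.2  74.3]
```

View pics/w12.png

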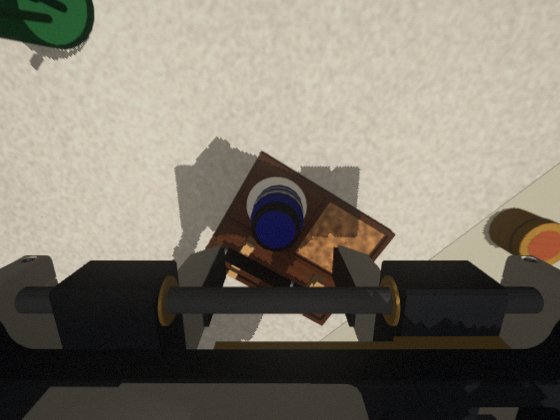

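Blue ink stands on its pad at (277,215), with measured top centre about (511,333). The black pen lies in its rests. Now the nib tin, keeping the same jaw yaw.

step_arm --targets '[[[0, 0.04, 0.005, 0], [0, 0.08, 0.009, 0], [0.01, 0.12, 0.014, 0], [0.02, 0.16, 0.018, 0], [0.03, 0.2, 0.022, 0]]]' --jaw 0.15

```text
time: 24.02
tool_pos: [640.6, 172.8, 57.9]
tcp_rot: [-0.971, 1.513, 2.957]
contact_force: [0.5, 0.6, 0.5]
grip_width: 77.8
```

```bash
python3 go.py 668 143 45 -45.5
```

```text
t 24.02 pos [640.6 172.8  57.9] jaw yaw -45.0 tilt 3.31 j6 0.92 F [0.5 0.6 0.5] w 77.8
shift [0.011  0.041  0.0013] turn 0.5 alt -179.5
```

step_arm --targets '[[[0.003, 0.03, 0.001, 0], [0.008, 0.041, 0.001, 0], [0.011, 0.041, 0.001, 0], [0.011, 0.041, 0.001, 0], [0.011, 0.041, 0.001, 0]]]'

```text
time: 24.43
tool_pos: [666.6, 144.9, 44.1]
tcp_rot: [-0.969, 1.51, 2.96]
contact_force: [-0.9, 0.2, -0.0]
grip_width: 78.0
```

```bash
python3 - <<'E'
from h import *
c=cap('wrist','w13.png')
v,u=np.mgrid[0:420,0:560]; P=dep(c,np.c_[u.ravel(),v.ravel()]).reshape(420,560,3)
k=(np.hypot(P[...,0]-669,P[...,1]-143)<35)&(abs(P[...,2]-46)<3)
t=P[k]; print('tin',k.sum(),t.mean(0).round(1),t.min(0).round(1),t.max(0).round(1))
E
python3 go.py 668 143 -25 -45.5
```

```text
tin 2803 [668.3 145.9  46. ] [645.7 123.1  43. ] [690.  167.3  48.3]
t 24.48 pos [667.  145.2  44.9] jaw yaw -44.9 tilt 3.37 j6 0.87 F [-0.6 -0.6  0.3] w 78.0
shift [ 0.0697  0.0056 -0.0015] turn 0.6 alt -179.4
```

step_arm --targets '[[[0.025, 0.002, -0.002, 0], [0.045, 0.004, -0.003, 0], [0.06, 0.0045, -0.003, 0], [0.068, 0.0045, -0.003, 0], [0.0695, 0.0045, -0.003, 0]]]'

```text
time: 24.9
tool_pos: [666.6, 146.3, -25.9]
tcp_rot: [-0.964, 1.509, 2.968]
contact_force: [-0.2, 0.0, -0.5]
grip_width: 78.2
```

step_arm --targets '[[[0, 0, 0, 0], [0, 0, 0, 0], [0, 0, 0, 0], [0, 0, 0, 0], [0, 0, 0, 0]]]' --jaw 1

```text
time: 25.32
tool_pos: [667.1, 146.3, -25.0]
tcp_rot: [-0.971, 1.511, 2.961]
contact_force: [0.7, 0.4, -0.3]
grip_width: 49.2
```

step_arm --targets '[[[0, 0, 0, 0], [0, 0, 0, 0], [-0.015, 0, 0, 0], [-0.045, 0, 0, 0], [-0.075, 0, 0, 0]]]'

```text
time: 25.73
tool_pos: [670.4, 145.3, 49.2]
tcp_rot: [-0.955, 1.507, 2.976]
contact_force: [1.4, -0.2, -0.8]
grip_width: 44.3
```

```bash
python3 go.py 529.3 258.1 70 -45.5
```

```text
t 25.73 pos [670.4 145.3  49.2] jaw yaw -44.8 tilt 3.64 j6 0.87 F [ 1.4 -0.2 -0.8] w 44.3
shift [-0.0107 -0.1804  0.0198] turn 0.7 alt -179.3
```

step_arm --targets '[[[-0.01, -0.035, 0.004, 0], [-0.012, -0.075, 0.008, 0], [-0.012, -0.115, 0.012, 0], [-0.012, -0.15, 0.016, 0], [-0.01, -0.17, 0.019, 0]]]'

```text
time: 26.15
tool_pos: [534.3, 253.5, 69.5]
tcp_rot: [-0.966, 1.507, 2.967]
contact_force: [0.7, 0.8, -1.2]
grip_width: 44.5
```

```bash
python3 go.py 529.3 258.1 55 -45.5
```

```text
t 26.15 pos [534.3 253.5  69.5] jaw yaw -44.7 tilt 3.68 j6 1.06 F [ 0.7  0.8 -1.2] w 44.5
shift [ 0.0149 -0.006  -0.0003] turn 0.8 alt -179.2
```

step_arm --targets '[[[0.015, -0.005, 0, 0], [0.035, -0.004, 0, 0], [0.055, -0.003, 0, 0], [0.066, -0.002, 0, 0], [0.068, -0.002, 0, 0]]]'

```text
time: 26.57
tool_pos: [527.1, 255.1, -0.3]
tcp_rot: [-0.937, 1.503, 2.996]
contact_force: [-0.8, -0.2, -1.0]
grip_width: 44.4
```

```bash
python3 go.py 530.3 258.1 -14 -45.5
```

```text
t 26.57 pos [ 5.271e+02  2.551e+02 -3.000e-01] jaw yaw -44.7 tilt 3.89 j6 1.06 F [-0.8 -0.2 -1. ] w 44.4
shift [ 0.0134  0.0009 -0.0049] turn 0.8 alt -179.2
```

step_arm --targets '[[[0.003, 0, -0.003, 0], [0.008, 0.001, -0.005, 0], [0.011, 0.001, -0.005, 0], [0.013, 0.001, -0.005, 0], [0.013, 0.001, -0.005, 0]]]'

```text
time: 26.98
tool_pos: [530.5, 258.0, -13.7]
tcp_rot: [-0.937, 1.503, 2.996]
contact_force: [-0.8, 0.6, -0.7]
grip_width: 44.9
```

```bash
python3 go.py 530.3 258.1 -15 -45.5
```

```text
t 26.98 pos [530.5 258.  -13.7] jaw yaw -44.7 tilt 3.9 j6 1.06 F [-0.8  0.6 -0.7] w 44.9
shift [ 0.0014 -0.0001  0.    ] turn 0.8 alt -179.2
```

step_arm --targets '[[[0.001, 0, 0, 0], [0.0015, 0, 0, 0], [0.0015, 0, 0, 0], [0.0015, 0, 0, 0], [0.0015, 0, 0, 0]]]'

```text
time: 27.4
tool_pos: [530.6, 258.1, -14.8]
tcp_rot: [-0.941, 1.503, 2.992]
contact_force: [-1.0, -0.8, 1.8]
grip_width: 44.9
```

step_arm --targets '[[[0, 0, 0, 0], [0, 0, 0, 0], [0, 0, 0, 0], [0, 0, 0, 0], [0, 0, 0, 0]]]' --jaw 0.33

```text
time: 27.82
tool_pos: [530.6, 258.1, -14.9]
tcp_rot: [-0.939, 1.503, 2.993]
contact_force: [-0.5, 0.1, -0.3]
grip_width: 61.4
```

step_arm --targets '[[[-0.03, 0, 0, 0], [-0.065, 0, 0, 0], [-0.1, 0, 0, 0], [-0.13, 0, 0, 0], [-0.13, 0, 0, 0]]]'

```text
time: 28.23
tool_pos: [543.2, 257.9, 121.7]
tcp_rot: [-1.033, 1.514, 2.9]
contact_force: [-0.1, 1.1, -0.1]
grip_width: 61.5
```

step_arm --targets '[[[0, 0.04, 0.04, 0], [0, 0.06, 0.06, 0], [0, 0.09, 0.08, 0], [0, 0.1, 0.09, 0], [0, 0.1, 0.09, 0]]]'

```text
time: 28.65
tool_pos: [551.1, 120.4, 119.1]
tcp_rot: [-1.017, 1.514, 2.912]
contact_force: [-0.2, 1.2, 0.9]
grip_width: 61.5
```

```bash
python3 - <<'E'
from h import *
print(bot.get_obs()['tool_pos'],bot.get_obs()['time'])
T=[('blue',511,333,72),('tin',529.5,258,56),('red',519,-275,72)]
for n in ['top','scene']:
    c=cap(n,n+'9.png')
    v,u=np.mgrid[0:420,0:560]; P=dep(c,np.c_[u.ravel(),v.ravel()]).reshape(420,560,3)
    for nm,x,y,z in T:
        k=(np.hypot(P[...,0]-x,P[...,1]-y)<33)&(abs(P[...,2]-z)<4)
        t=P[k]; print(n,nm,k.sum(),((t.min(0)+t.max(0))/2).round(1) if k.any() else '',np.median(t[:,2]) if k.any() else '')
    for nm,x,y in [('black',456.7,279.3),('silver',449.8,-306.2)]:
        k=(np.hypot(P[...,0]-x,P[...,1]-y)<75)&(P[...,2]>29.5)&(P[...,2]<37)&(abs((P[...,0]-x)*np.cos(np.radians(14.5 if nm=='black' else -6.6))+(P[...,1]-y)*np.sin(np.radians(14.5 if nm=='black' else -6.6)))<25)
        t=P[k]; 
        if k.sum()>20:
            _,_,vt=np.linalg.svd(t[:,:2]-t[:,:2].mean(0),full_matrices=False)
            print(n,nm,k.sum(),((t.min(0)+t.max(0))/2).round(1),np.median(t[:,2]).round(1),np.degrees(np.arctan2(vt[0,1],vt[0,0])).round(1))
    if n=='top': cv2.imwrite('pics/f.png',cv2.resize((255*(c['color'][130:290,100:450,::-1]/255.)**.6).astype(np.uint8),None,fx=2.28,fy=2.28,interpolation=cv2.INTER_CUBIC))
E
```

```text
[551.05544266 120.41024685 119.05002485] 28.65
top blue 0  
top tin 97 [527.  263.1  56. ] 56.18986883258492
top red 256 [ 520.4 -273.3   71.8] 71.85771699601099
top silver 254 [ 451.3 -306.9   33.2] 31.9 83.7
scene blue 108 [514.9 331.1  71.5] 71.21291593409444
scene tin 133 [533.3 254.6  55.5] 55.19567724090837
scene red 171 [ 523.6 -273.5   71.8] 71.35255665207069
scene black 101 [463.7 280.9  33.1] 31.5 -75.1
scene silver 114 [ 456.  -305.9   33.1] 31.9 -94.6
```

View pics/f.png

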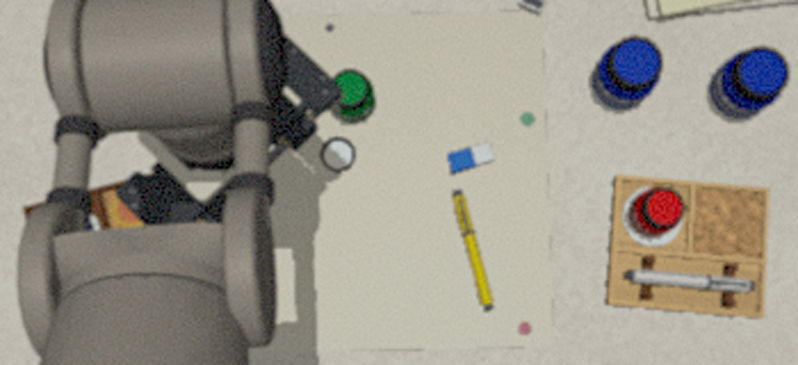

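The pale kit is in place: red at (655,212) and silver pen across both rests. Yellow and green are unmoved. The arm hides the dark tray, so I'll move it aside for a last check.

step_arm --targets '[[[0, 0.018, 0.035, 0], [0, 0.036, 0.07, 0], [0, 0.054, 0.105, 0], [0, 0.07, 0.138, 0], [0, 0.075, 0.15, 0]]]'

```text
time: 29.17
tool_pos: [497.3, -37.3, 119.6]
tcp_rot: [-1.026, 1.513, 2.905]
contact_force: [-0.6, -0.0, -0.6]
grip_width: 61.4
```

```bash
python3 - <<'E'
from h import *
c=cap('top','top10.png')
v,u=np.mgrid[0:420,0:560]; P=dep(c,np.c_[u.ravel(),v.ravel()]).reshape(420,560,3)
for nm,x,y,z in [('blue',511,333,72),('tin',529.5,258,56),('green',649,36,62)]:
    k=(np.hypot(P[...,0]-x,P[...,1]-y)<33)&(abs(P[...,2]-z)<4); t=P[k]
    print(nm,k.sum(),((t.min(0)+t.max(0))/2).round(1) if k.any() else '')
cv2.imwrite('pics/f2.png',cv2.resize((255*(c['color'][130:290,100:450,::-1]/255.)**.6).astype(np.uint8),None,fx=2.28,fy=2.28,interpolation=cv2.INTER_CUBIC))
E
```

```text
blue 252 [512.  329.5  72. ]
tin 292 [532.7 256.4  56.1]
green 0
```

View pics/f2.png

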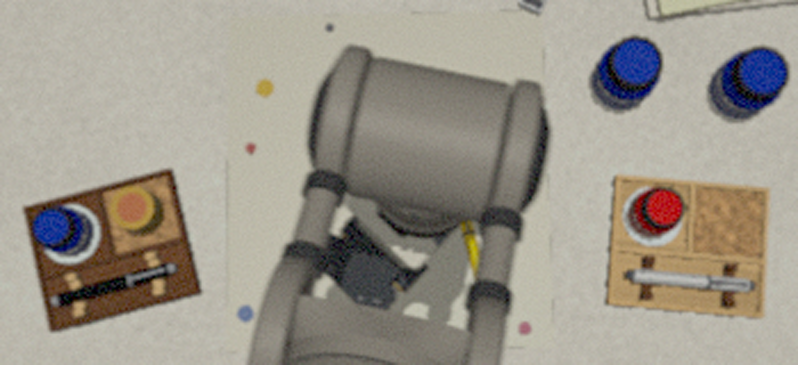

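Both kits are complete: blue, tin and black pen in the dark tray at the left, red and silver pen in the pale tray. The measured offsets are at most about 4 mm.

```bash
python3 -c "
from plant import bot
print(bot.get_obs()['contact_force'].round(1)); print(bot.close_job())"
```

```text
[ 1.1 -1.6 -0.3]
the job is handed in; nothing more can be done
None
```

I made up both kits and handed the job in at about 29 s of the 115 s allowed; no verdict was reported. The dark tray holds the blue ink, nib tin and black pen, and the pale tray holds the red ink and silver pen.

**Last checks:**
- **Jars and tin:** the top view put each 2–4 mm from its target and standing on the tray floor. Tolerance is 13 mm.
- **Pens:** each lies in both notches with its top at about z 32–33 mm and its angle within about 2° of the tray axis.
- **Robot:** it touches nothing.
- **Green ink and yellow pen:** the second-to-last top picture showed them unmoved by eye; in the last one the arm hid the green jar and part of the yellow pen.

**Disagreements:**
- **Tool height:** the reported tool height was about 36 mm lower than the real fingertips. My first two tries at the black pen therefore closed on air. I worked out the offset from the scene and wrist depth images and corrected for it; nothing was disturbed.
- **Camera positions:** the cameras differed by 2–4 mm. The scene camera read up to about 7 mm off in x for the pens.
- **Tool tilt:** the tilt crept up to about 4° over the run. Blue met the tray floor at about 9 N because of it, and it measured upright afterwards.

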